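# Roll the paste cartridge onto the scan line and log it

### The job

Log the solder-paste cartridge with the blue ends at the barcode reader: with the fingertips push its top gently sideways to roll it across the grey board until it rests centred on the yellow line, lying along it, and let go. Then press the green button fully down and release it. Roll the cartridge, never lift or carry it; do not press the button before it lies on the line, and leave everything else where it stands.

Things in the scene. Friction and masses are not known exactly. Their poses are not given: they have to be found in the camera images.
- cartridge: Light-grey cylinder, 40 mm thick, 120 mm long, 0.15 to 0.31 kg, blue end bands, black bar-code rings; not slippery, rolls without sliding under a fingertip stroked over its top. Lies on the board 90 to 160 mm to either side of the yellow line, within 4 degrees of parallel (pushing hardly turns it). Origin: on its axis, mid-length, 20 mm above the board. x runs along it; y and z turn as it rolls (z up at the start). It soon stops once let go.
- station: Fixed scan station on the board: a painted yellow line 160 mm long, 14 mm wide, flush with the board, and at its +x end the reader head, a white box 62 mm high and 70 mm wide, from 107 to 157 mm from the origin. Origin: middle of the line at the board's surface (4 mm above the table). x runs along the line to the reader head, y across it, z up.
- board: Fixed flat grey board on which the cartridge rolls, 4 mm thick, lying on the table. Origin at its underside; it reaches from -100 to +170 mm in x and -150 to +150 mm in y. Its x axis is parallel to the yellow line, its y axis is the rolling direction.
- trigger (a joint): The green push button's travel in m: 0 is up, 0.006 is fully down (takes about 5 N); it springs back when released.
- trigger_top (a point): Centre of the top face of the green push button, 28 mm across, about 22 mm above the table, in a round yellow housing 44 mm across, 12 mm high; it is pressed straight down. It stands to the left or the right of the board (where it stands may swap with the jar).
- jar: Bystander: white jar with a blue lid, 56 mm across, 55 mm high, loose, beside the board on the side away from the button. Origin at the centre of its underside.
- bottle: Bystander: white flux bottle with a red cap, 56 mm across, 140 mm high, loose, beyond the board. Origin at the centre of its underside.
- spool: Bystander: bright solder spool, 60 mm across, 46 mm high, standing on its flange, to the left of the board. Origin at the centre of its underside.
- spare: Bystander: another cartridge with orange bands, standing upright beyond the board, 40 mm across, 120 mm high. Not the one to log. Origin at the centre of its underside.
- cup: Bystander: blue cup, 72 mm across, 90 mm high, to the right of the board. Origin at the centre of its underside.
- pen: Bystander: black marker pen with a red cap, 12 mm thick, 130 mm long, lying to the left of the board, nearer the robot. Origin at the middle of its underside as it first lies; x along the pen.
- brush: Bystander: brush 170 mm long lying at the right of the table. Origin at its underside.
There are look-alikes about, which are no part of the job. Of the things that look like the part that bears trigger, the largest one is meant.

How it is judged:
On the way, in this order (a step that is already met when the one before it is completed fails the run):
1. the cartridge rolls: it has turned at least a quarter turn about its own axis on its way (angle between cartridge's own z axis and vertical above 1.57 rad).
2. the cartridge lies at rest on the yellow line, let go (y of cartridge in the frame of station between -0.008 and 0.008 m and x of cartridge in the frame of station between -0.04 and 0.04 m and angle between the x axis of cartridge and the x axis of station, either way round below 0.14 rad and height (world z) of cartridge below 0.028 m and linear speed of cartridge below 0.01 m/s and contact force between cartridge and the fingers below 0.05 N), for 0.3 s.
3. the green button is pressed down while the cartridge lies on the line (value of joint trigger above 0.0045 m and y of cartridge in the frame of station between -0.008 and 0.008 m and x of cartridge in the frame of station between -0.04 and 0.04 m and angle between the x axis of cartridge and the x axis of station, either way round below 0.14 rad and height (world z) of cartridge below 0.028 m).
At the end, for the whole second after the job is handed in: The cartridge lies at rest on the board, its axis within 8 mm of the yellow line's centre line, its middle within 40 mm of the line's middle lengthwise, within 0.14 rad of parallel to the line, and the green button has been pressed (past 4.5 of its 6 mm) and is up again (all of step 2 and value of joint trigger below 0.0015 m); the robot touches nothing.
It fails at once if the cartridge is lifted off the board (more than 8 mm) (height (world z) of cartridge above 0.032 m).
It fails at once if the cartridge falls off the board (height (world z) of cartridge below 0.0215 m).
It fails at once if the cartridge is pressed by the fingers with more than 40 N (contact force between cartridge and the fingers above 40 N).
It fails at once if the button is pressed while the cartridge is not on the line (value of joint trigger above 0.003 m and (y of cartridge in the frame of station above 0.012 m or y of cartridge in the frame of station below -0.012 m)).
It fails at once if a bystander (jar, bottle, spool, spare cartridge, cup, pen or brush) is moved more than 25 mm (distance of any of jar, bottle, spool, spare, cup, pen, brush from where it was at the start of the episode above 0.025 m).
It also fails if it takes over 64 s, if anything falls off the work surface, if the arm or the gripper's body presses on something with over 40 N, if the wrist force passes 120 N, or if a joint passes its speed limit or range.

### The arm

A 7-joint arm with a two-finger parallel gripper is mounted at the origin on the work surface. World frame = base frame: x ahead of the robot, y to its left, z up, the work surface at z = 0. Lengths are in m, angles in rad, forces in N, time in s.
With the tool pointing down it reaches from about 0.425 to 0.925 m from the base axis. Payload 6.8 kg.
Tool frame: the origin (TCP) lies at the centre of the arm's flange, where the gripper is bolted on; the fingertips stand 173 mm ahead of it and the grasp point (between the pads) lies 155 mm ahead of it; z points along the fingers, y is the direction in which the jaws open and shut (so a half turn about z gives the same grasp; the last joint's range is limited). The gripper opens to 85 mm and grips with 20 to 120 N. Pads are 22 mm wide; open, the fingers measure 114 mm over their backs; the gripper's body (76 mm by 85 mm) begins 54 mm behind the grasp point. The pads swing forward as they close: fully open they stand 13 mm farther back than shut.
Start: joints at [1.196, 0.477, 0.022, 1.555, -0.011, 1.109, -0.083], TCP at [0.178, -0.651, 0.405] pointing down, gripper open.
Joint ranges: [-2.96, 2.96], [-0.34, 2.1], [-1.41, 1.46], [0.24, 2.44], [-1.37, 4.51], [0.17, 1.92], [-2.96, 2.96]. Speed limits (rad/s): [2.39, 2.39, 3.14, 3.14, 3.14, 3.14, 3.14].

### API

Orientations are given as a rotation vector (axis times angle).
In Python, from bench import readout, grab_frame, camera_model, r gives the robot as it stands.
- The arm moves only by the tool apply_moves, never from a script. Its argument "deltas" is a list of rows, each an object with "xyz": the shift along the world's x, y, z in m, a list of three; "turn": the turn about the world's z in rad. In form: [{"xyz": [dx, dy, dz], "turn": turn}, ...]. A call has 1 to 12 rows; each row shifts and turns the commanded pose from where the row before left it; what a row does not reach is not made up. A row lasts 1/12 s, in which the tool goes at most 41.7 mm and 7.16 degrees, less where a joint would pass 70% of its speed; a pose out of reach is approached as far as the arm can. A call with a gripper value outside its range is refused whole. "claw" is the gripper's target within -1 to 1 (shut at 1, half-way at 0, fully open at -1), set as the call begins (left out, the last holds). The fingers move at their own pace and stop on an object; "squeeze" is the grip in N (left out, the last holds). Time passes only in rows, so rows that do not move let the fingers close. It gives the time, the measured TCP pose, the force and the opening at its end, in the units of the state.
- readout.get_obs(): the state, without advancing time (a new reading comes with each control period).
- grab_frame(name): name is "scene" or "side" or "wrist"; returns the picture (480x640x3 uint8, red, green, blue); there is no depth.
- camera_model(name): a dict with "intrinsics" (3x3 intrinsics, pixels), "R" (3x3) and "t" (3): a world point X has camera coordinates R X + t. Camera axes: x right, y down, z forward; pixel columns grow to the right and rows downward; lengths in m; the calibration is good to about 2 mm. A picture is of the moment at which its call begins: read the wrist's pose just before it. camera_model takes no time and is no camera call; for the wrist camera it gives the pose at the moment of the call.
- r.hand_in(): hands the job in, once; it reports no verdict.
The state is a dict: "clock": time; "joints": joint angles; "qvel": joint speeds; "tau": joint torques, N m; "tcp_pos": TCP position; "orientation": TCP orientation; "contact_force": force on the tool from outside, world axes, zero at the start; "moment": the same for the moment, N m; "grip_width": finger opening in m.
Only numpy, scipy, OpenCV 4.12 (cv2) and the standard library are available. Lean on these libraries where they do the work, as an engineer would, in place of code of your own. Each camera call takes 0.05 s, during which the arm holds its last target.

## Working session

There is one attempt and no reset: what is moved stays moved. The work goes in short steps, Python scripts to look and compute and a tool call to move; the robot and the scene stay as the last step left them, time stands still between calls to the robot, and variables do not carry over. Pictures are saved under pics/ and viewed, and the job is handed in when it is done.

Besides the shell and the picture viewer there is one more tool, called as a command line: name --argument value ..., lists and objects as JSON in quotes. apply_moves: Moves the arm, as the interface text tells. Its arguments: {"type":"object","properties":{"deltas":{"type":"array"},"claw":{"type":"number"},"squeeze":{"type":"number"}},"required":["deltas"]}

```bash
mkdir -p pics; python3 - <<'E'
from bench import readout, grab_frame, camera_model, r
import cv2
for n in ["scene","side"]:
    im=grab_frame(n); cv2.imwrite(f"pics/{n}0.png",im[:,:,::-1])
    print(n,camera_model(n))
o=readout.get_obs()
print(o)
E
```

```text
scene {'intrinsics': array([[530.63521277,   0.        , 312.890785  ],
       [  0.        , 530.63521277, 236.22608829],
       [  0.        ,   0.        ,   1.        ]]), 'R': array([[-0.08624332,  0.99625066,  0.00683535],
       [ 0.79768012,  0.07316071, -0.59862672],
       [-0.59688234, -0.04617513, -0.80099896]]), 't': array([ 0.09782879, -0.40922204,  1.90639159])}
side {'intrinsics': array([[491.63324676,   0.        , 314.1562993 ],
       [  0.        , 491.63324676, 236.73936461],
       [  0.        ,   0.        ,   1.        ]]), 'R': array([[ 0.99657997, -0.08251709,  0.0043927 ],
       [-0.03923246, -0.51926671, -0.85371125],
       [ 0.07272675,  0.8506192 , -0.52072815]]), 't': array([-0.59347909,  0.04871362,  1.14091406])}
{'clock': 0.1, 'joints': array([ 1.19589546,  0.47775552,  0.02232985,  1.55634802, -0.01148207,
        1.1092948 , -0.08308037]), 'qvel': array([-0.00056334, -0.0013578 ,  0.00103631, -0.00229809, -0.00015866,
        0.00143651, -0.0006397 ]), 'tau': array([ 5.11355727e-03, -5.97756600e+01,  1.61387008e+00, -2.81957030e+01,
        1.28680863e-02,  4.95324988e-03, -5.20682829e-05]), 'tcp_pos': array([ 0.17791177, -0.6508795 ,  0.40379884]), 'orientation': array([-3.11204322e+00, -4.17721749e-01,  5.56700490e-04]), 'contact_force': array([-0.59438979,  0.27092977,  0.441819  ]), 'moment': array([0.02463509, 0.00495537, 0.01308491]), 'grip_width': 0.08578872638656375}
```

View pics/scene0.png

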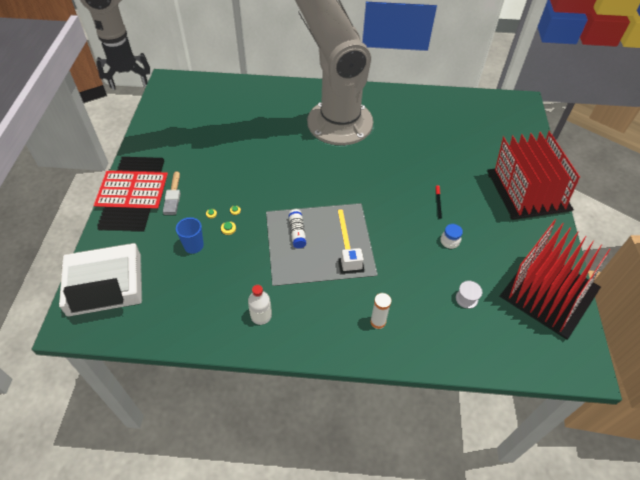

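View pics/side0.png

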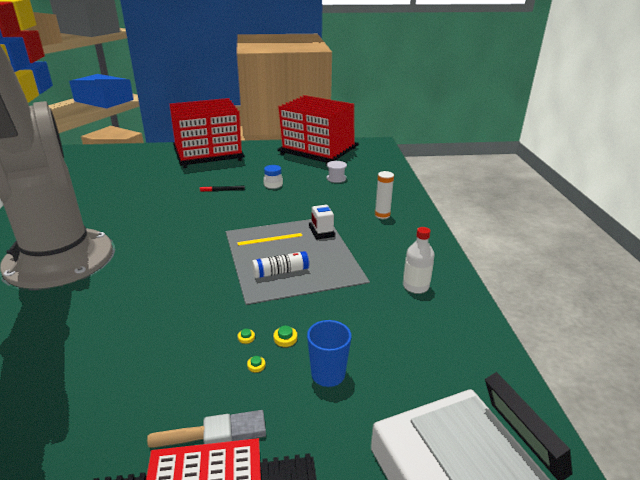

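The scene view shows the robot at the top. The blue-banded cartridge is at (297,229) and the orange spare at (380,311). The yellow line runs (341,210)-(348,249), with the reader at (351,260). There are three green buttons, at (211,213), (235,210) and (228,228), and the last looks largest. I'll check that in close crops.

```bash
python3 - <<'E'
import cv2
a=cv2.imread("pics/scene0.png"); b=cv2.imread("pics/side0.png")
c=a[195:290,195:385]; cv2.imwrite("pics/c1.png",cv2.resize(c,None,fx=4,fy=4,interpolation=cv2.INTER_CUBIC))
c=b[205:385,220:380]; cv2.imwrite("pics/c2.png",cv2.resize(c,None,fx=3.3,fy=3.3,interpolation=cv2.INTER_CUBIC))
E
```

```text
(no output)
```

View pics/c1.png

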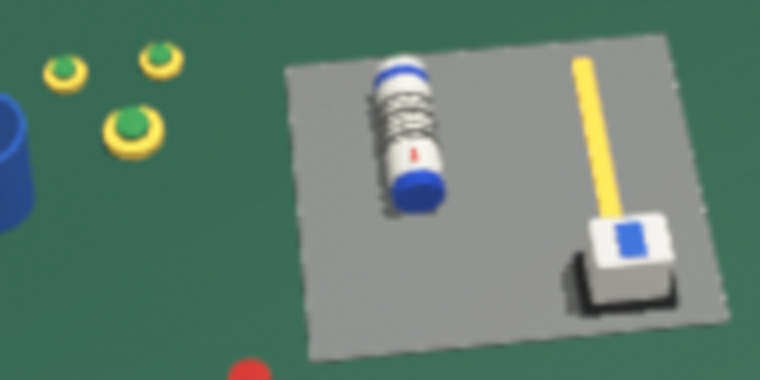

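View pics/c2.png

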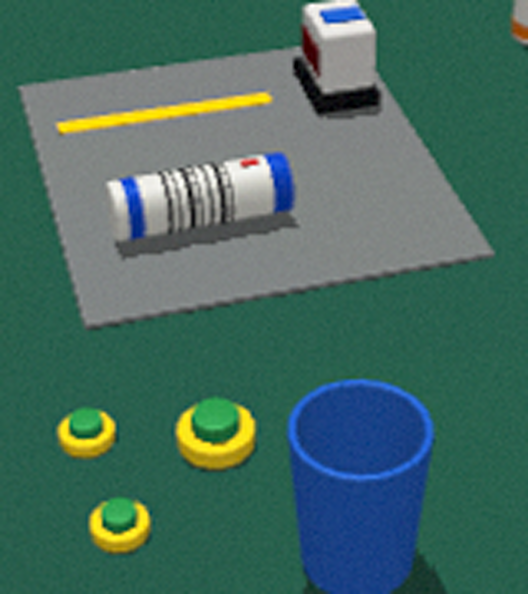

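Candidates for the cartridge are blue-banded at scene (297,229) and the orange spare at (380,311). I choose the blue one. Candidates for the button are (211,213), (235,210) and (228,226). The close crops show that the last is clearly the largest (crop width 62 vs about 44 px), so I choose it. Next I measure the positions.

```bash
cat > h.py <<'E'
import numpy as np
from bench import camera_model
C={n:camera_model(n) for n in("scene","side")}
def ray(n,p,z,c=None):
    c=c or C[n];R,t,K=c["R"],c["t"],c["intrinsics"]
    d=R.T@np.linalg.solve(K,[p[0],p[1],1]);o=-R.T@t
    return o+d*(z-o[2])/d[2]
def proj(n,X,c=None):
    c=c or C[n];X=np.atleast_2d(X);q=(X@c["R"].T+c["t"])@c["intrinsics"].T
    return q[:,:2]/q[:,2:]
S1=lambda p:(195+(p[0]+.5)/4-.5,195+(p[1]+.5)/4-.5)
S2=lambda p:(220+(p[0]+.5)/3.3-.5,205+(p[1]+.5)/3.3-.5)
E
python3 - <<'E'
from h import *
from scipy.optimize import least_squares
for p in[(286,67),(664,35),(729,321),(310,360)]: print("board sc",ray("scene",S1(p),.004).round(4))
for p in[(20,88),(88,327),(494,254)]: print("board si",ray("side",S2(p),.004).round(4))
for p in[(582,59),(611,215)]: print("line sc",ray("scene",S1(p),.004).round(4))
for p in[(58,128),(272,98)]: print("line si",ray("side",S2(p),.004).round(4))
print("btn",ray("scene",S1((132,121)),.022),ray("side",S2((216,410)),.022))
print("cup rim",ray("side",S2((361,430)),.09), "scene",ray("scene",(190,228),.09))
P1=np.array([S1(p) for p in [(376,85),(382,65),(403,56),(425,65),(430,80),(445,188),(440,205),(418,213),(397,205),(391,195)]])
P2=np.array([S2(p) for p in [(107,185),(112,180),(275,153),(289,157),(295,185),(291,210),(280,213),(130,238),(118,236),(110,220)]])
a=np.linspace(0,2*np.pi,24,endpoint=False);D=np.c_[np.cos(a),np.sin(a)]
def f(v):
    x,y,th=v;ux=np.array([np.cos(th),np.sin(th),0]);uy=np.array([-ux[1],ux[0],0])
    X=np.array([np.array([x,y,.024])+s*.06*ux+.02*(np.cos(b)*uy+np.sin(b)*np.array([0,0,1])) for s in(-1,1) for b in np.linspace(0,6.28,40)])
    return np.r_[(proj("scene",X)@D.T).max(0)-(P1@D.T).max(0),(proj("side",X)@D.T).max(0)-(P2@D.T).max(0)]
s=least_squares(f,[.5,-.1,0]);print("cart",s.x,np.abs(s.fun).max(),np.sqrt((s.fun**2).mean()))
E
```

```text
board sc [ 0.438  -0.2064  0.004 ]
board sc [0.3783 0.0856 0.004 ]
board sc [0.6414 0.1405 0.004 ]
board sc [ 0.7006 -0.1526  0.004 ]
board si [0.3789 0.0849 0.004 ]
board si [ 0.4406 -0.2071  0.004 ]
board si [ 0.7023 -0.1523  0.004 ]
line sc [0.4088 0.0226 0.004 ]
line sc [0.5563 0.0523 0.004 ]
line si [0.4107 0.025  0.004 ]
line si [0.5698 0.0557 0.004 ]
btn [ 0.51526906 -0.31109475  0.022     ] [ 0.5162549  -0.30804225  0.022     ]
cup rim [ 0.58580732 -0.40362269  0.09      ] scene [ 0.58778585 -0.39704378  0.09      ]
cart [ 0.51253561 -0.1000573   0.21034574] 1.6021841657824893 0.8405131633144985
```

Measured: board yaw is about 0.203 rad and the line's middle about (0.489, 0.040). The cartridge is at (0.5125, -0.100), yaw 0.21, so it has 142 mm to roll along +v and an offset of about -5 mm along the line. The button is at (0.516, -0.3095). Board edges come out at 0.27 x 0.30 m and the line at 0.16 m, as described. I move above the cartridge with the jaw axis along it.

apply_moves --deltas '[{"xyz": [0.014, 0.0227, 0], "turn": 0.063}, {"xyz": [0.014, 0.0227, 0], "turn": 0.063}, {"xyz": [0.014, 0.0227, 0], "turn": 0.063}, {"xyz": [0.014, 0.0227, 0], "turn": 0.063}, {"xyz": [0.014, 0.0227, 0], "turn": 0.063}, {"xyz": [0.014, 0.0227, 0], "turn": 0.063}, {"xyz": [0.014, 0.0227, 0], "turn": 0.063}, {"xyz": [0.014, 0.0227, 0], "turn": 0.063}, {"xyz": [0.014, 0.0227, 0], "turn": 0.063}, {"xyz": [0.014, 0.0227, 0], "turn": 0.063}, {"xyz": [0.014, 0.0227, 0], "turn": 0.063}, {"xyz": [0.014, 0.0227, 0], "turn": 0.063}]' --claw 0 --squeeze 20

```text
clock: 1.1
tcp_pos: [0.3466, -0.3771, 0.4045]
orientation: [-2.736, -1.543, 0.0]
contact_force: [-0.3, -0.3, -0.7]
grip_width: 0.0428
```

apply_moves --deltas '[{"xyz": [0.014, 0.0227, 0], "turn": 0.063}, {"xyz": [0.014, 0.0227, 0], "turn": 0.063}, {"xyz": [0.014, 0.0227, 0], "turn": 0.063}, {"xyz": [0.014, 0.0227, 0], "turn": 0.063}, {"xyz": [0.014, 0.0227, -0.01], "turn": 0.063}, {"xyz": [0.014, 0.0227, -0.015], "turn": 0.063}, {"xyz": [0.014, 0.0227, -0.015], "turn": 0.063}, {"xyz": [0.014, 0.0227, -0.015], "turn": 0.063}, {"xyz": [0.014, 0.0227, -0.015], "turn": 0.063}, {"xyz": [0.014, 0.0227, -0.015], "turn": 0.063}, {"xyz": [0.014, 0.0227, -0.015], "turn": 0.063}, {"xyz": [0.014, 0.0227, 0], "turn": 0.063}]'

```text
clock: 2.1
tcp_pos: [0.5132, -0.1048, 0.3018]
orientation: [-1.971, -2.441, 0.003]
contact_force: [-0.1, -0.6, -0.6]
grip_width: 0.0426
```

apply_moves --deltas '[{"xyz": [0, 0, 0], "turn": 0}, {"xyz": [0, 0, 0], "turn": 0}, {"xyz": [0, 0, 0], "turn": 0}]'

```text
clock: 2.35
tcp_pos: [0.5137, -0.1065, 0.3046]
orientation: [-1.979, -2.44, 0.001]
contact_force: [0.3, -0.3, -0.6]
grip_width: 0.0427
```

```bash
python3 - <<'E'
from bench import readout, grab_frame, camera_model
from scipy.spatial.transform import Rotation as R
import cv2
o=readout.get_obs();print(o["tcp_pos"],o["contact_force"],o["grip_width"]);print(R.from_rotvec(o["orientation"]).as_matrix().round(3))
print(camera_model("wrist"))
im=grab_frame("wrist"); cv2.imwrite("pics/w1.png",im[:,:,::-1])
im=grab_frame("side"); cv2.imwrite("pics/s1.png",im[:,:,::-1])
E
```

```text
[ 0.5137073  -0.10653787  0.30457762] [ 0.2903266  -0.33648194 -0.56422854] 0.042718220984077904
[[-0.206  0.979 -0.001]
 [ 0.979  0.206 -0.   ]
 [-0.    -0.001 -1.   ]]
{'intrinsics': array([[345.90180039,   0.        , 317.55897898],
       [  0.        , 345.90180039, 240.11014001],
       [  0.        ,   0.        ,   1.        ]]), 'R': array([[ 9.78732039e-01,  2.05142558e-01,  3.55624033e-04],
       [ 1.97860987e-01, -9.44446716e-01,  2.62433667e-01],
       [ 5.41721817e-02, -2.56781874e-01, -9.64949970e-01]]), 't': array([-0.48004906, -0.21062037,  0.22579943])}
```

View pics/w1.png

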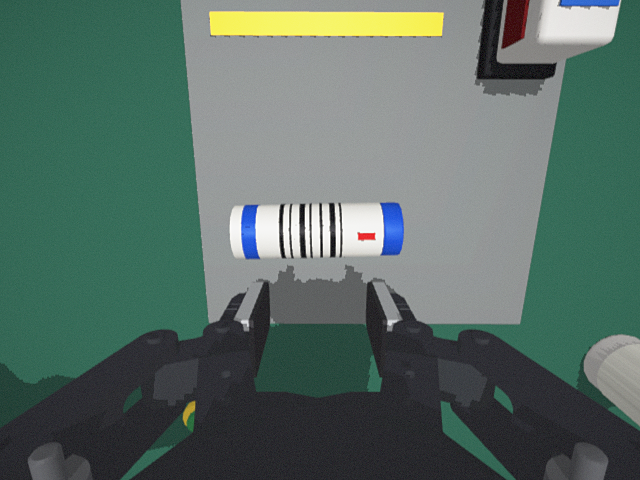

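View pics/s1.png

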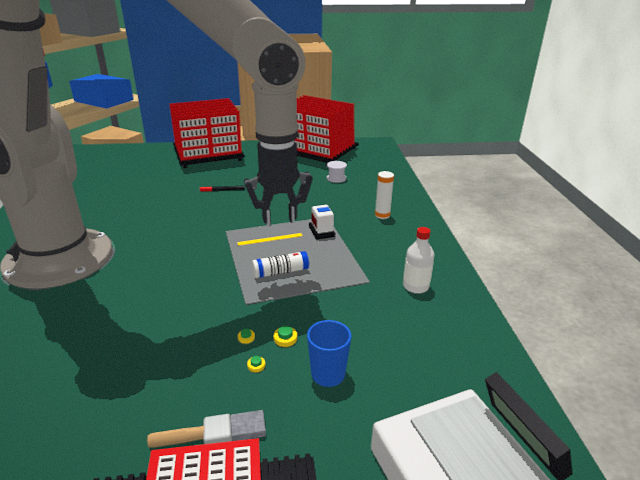

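The wrist view shows the line centred from (210,24) to (443,25) and the cartridge from (230..403, 203..258), parallel to it. I cross-check the positions from this.

```bash
cat >> h.py <<'E'
W0=dict(intrinsics=np.array([[345.90180039,0,317.55897898],[0,345.90180039,240.11014001],[0,0,1.]]),R=np.array([[.978732039,.205142558,.000355624],[.197860987,-.944446716,.262433667],[.0541721817,-.256781874,-.96494997]]),t=np.array([-.48004906,-.21062037,.22579943]))
O=np.array([.489,.040]);yaw=.203
def uv(X): 
    d=np.asarray(X)[:2]-O;c,s=np.cos(yaw),np.sin(yaw);return np.array([d[0]*c+d[1]*s,-d[0]*s+d[1]*c])
E
python3 - <<'E'
from h import *
a=ray("",(209.5,24),.004,W0);b=ray("",(443,25),.004,W0);print(a,b,(a+b)/2,np.arctan2(b[1]-a[1],b[0]-a[0]),np.hypot(*(b-a)[:2]))
for v in[.138,.140,.142,.144]:
  from math import *
  X=[]
  for s in(-.06,.06):
    for q in np.linspace(0,6.28,60):
      uu=-.005+s;vv=-v+.02*cos(q)
      X.append([O[0]+uu*cos(yaw)-vv*sin(yaw),O[1]+uu*sin(yaw)+vv*cos(yaw),.024+.02*sin(q)])
  p=proj("",X,W0);print(v,p.min(0),p.max(0))
E
```

```text
[0.40977651 0.02175724 0.004     ] [0.56758186 0.05422622 0.004     ] [0.48867919 0.03799173 0.004     ] 0.20292146687106405 0.16111102868755509
0.138 [231.14963581 195.94487431] [407.72055498 250.9612974 ]
0.14 [231.33159602 198.68142035] [407.50916839 253.55043897]
0.142 [231.51274704 201.40660928] [407.29872123 256.12897013]
0.144 [231.69309425 204.12051164] [407.08920725 258.69695599]
```

apply_moves --deltas '[{"xyz": [0, 0, -0.015]}, {"xyz": [0, 0, -0.02]}, {"xyz": [0, 0, -0.02]}, {"xyz": [0, 0, -0.015]}, {"xyz": [0, 0, -0.008]}, {"xyz": [0, 0, -0.003]}, {"xyz": [0, 0, 0]}, {"xyz": [0, 0, 0]}]'

```text
invalid input
```

```bash
python3 - <<'E'
from bench import readout, grab_frame, camera_model
import cv2
im=grab_frame("wrist"); cv2.imwrite("pics/w2.png",im[:,:,::-1])
im=grab_frame("side"); cv2.imwrite("pics/s2.png",cv2.resize(im[160:310,200:380,::-1],None,fx=4,fy=4,interpolation=cv2.INTER_CUBIC))
E
```

```text
(no output)
```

View pics/w2.png

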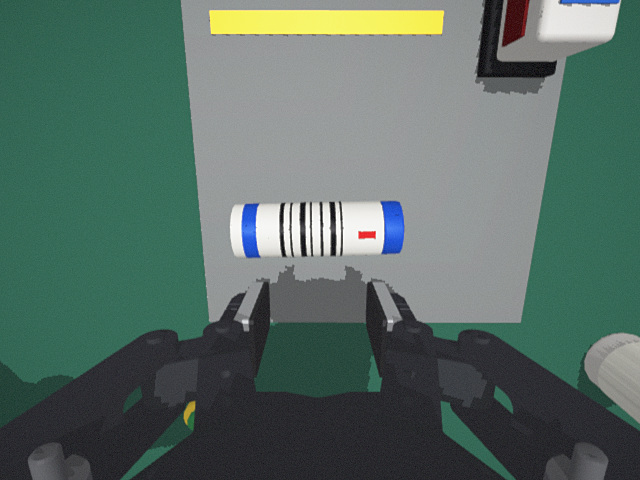

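View pics/s2.png

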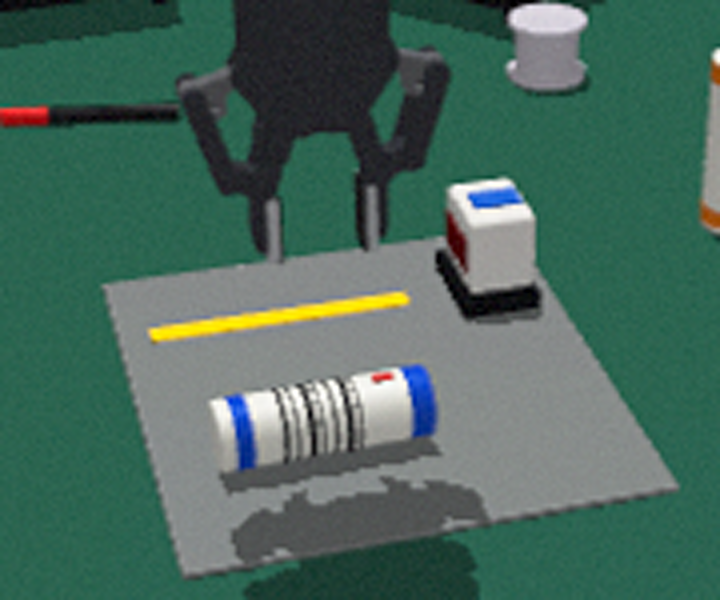

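The rows were refused because "turn" is required, so nothing moved and the view is unchanged. I send it again.

apply_moves --deltas '[{"xyz": [0, 0, -0.015], "turn": 0}, {"xyz": [0, 0, -0.02], "turn": 0}, {"xyz": [0, 0, -0.02], "turn": 0}, {"xyz": [0, 0, -0.015], "turn": 0}, {"xyz": [0, 0, -0.008], "turn": 0}, {"xyz": [0, 0, -0.003], "turn": 0}, {"xyz": [0, 0, 0], "turn": 0}, {"xyz": [0, 0, 0], "turn": 0}]'

```text
clock: 3.22
tcp_pos: [0.5143, -0.1065, 0.2244]
orientation: [1.979, 2.439, 0.001]
contact_force: [-0.2, -0.4, 0.3]
grip_width: 0.0427
```

```bash
python3 - <<'E'
from bench import readout, grab_frame, camera_model
import cv2
im=grab_frame("side"); cv2.imwrite("pics/s3.png",cv2.resize(im[190:310,220:360,::-1],None,fx=5,fy=5,interpolation=cv2.INTER_CUBIC))
print(readout.get_obs()["tcp_pos"])
E
```

```text
[ 0.51442644 -0.10647143  0.22463433]
```

View pics/s3.png

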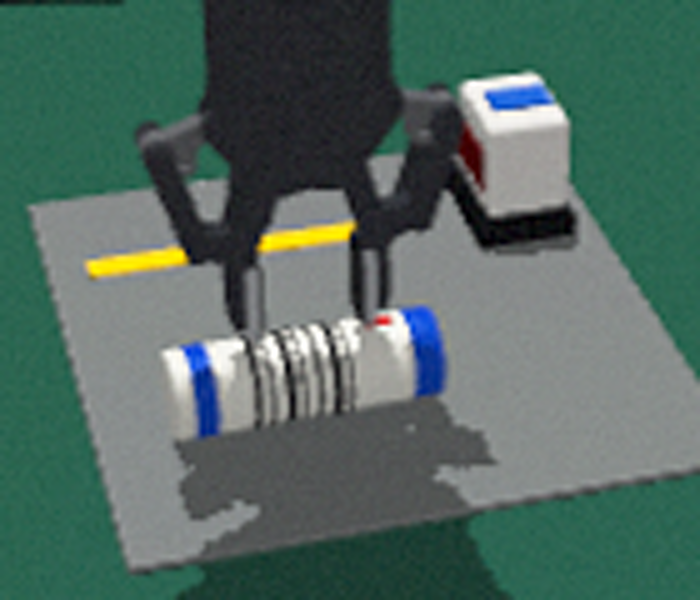

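The fingertips are just above the cartridge top, astride the code rings. I approach to touch in small steps.

apply_moves --deltas '[{"xyz": [0, 0, -0.002], "turn": 0}, {"xyz": [0, 0, -0.002], "turn": 0}, {"xyz": [0, 0, -0.002], "turn": 0}, {"xyz": [0, 0, 0], "turn": 0}, {"xyz": [0, 0, 0], "turn": 0}]'

```text
clock: 3.68
tcp_pos: [0.5139, -0.1063, 0.2177]
orientation: [-1.979, -2.44, 0.0]
contact_force: [-0.2, 0.2, 0.2]
grip_width: 0.0427
```

apply_moves --deltas '[{"xyz": [0, 0, -0.002], "turn": 0}, {"xyz": [0, 0, 0], "turn": 0}, {"xyz": [0, 0, 0], "turn": 0}]'

```text
clock: 3.93
tcp_pos: [0.514, -0.1063, 0.2157]
orientation: [-1.979, -2.44, 0.0]
contact_force: [-0.2, 0.2, 0.4]
grip_width: 0.0427
```

apply_moves --deltas '[{"xyz": [0, 0, -0.0015], "turn": 0}, {"xyz": [0, 0, 0], "turn": 0}, {"xyz": [0, 0, 0], "turn": 0}]'

```text
clock: 4.18
tcp_pos: [0.5141, -0.1066, 0.2154]
orientation: [1.979, 2.439, -0.001]
contact_force: [-3.6, -1.2, 14.4]
grip_width: 0.0425
```

Contact at TCP z ≈ 0.2156, stiff (about 10 N/mm). I ease off slightly and make a first stroke.

apply_moves --deltas '[{"xyz": [0, 0, 0.0006], "turn": 0}, {"xyz": [-0.0004, 0.002, 0], "turn": 0}, {"xyz": [-0.0006, 0.003, 0], "turn": 0}, {"xyz": [-0.0008, 0.0039, 0], "turn": 0}]'

```text
clock: 4.52
tcp_pos: [0.5121, -0.0978, 0.2154]
orientation: [1.979, 2.439, -0.001]
contact_force: [-3.6, -1.6, 8.9]
grip_width: 0.0427
```

apply_moves --deltas '[{"xyz": [-0.0008, 0.0039, 0], "turn": 0}, {"xyz": [-0.0008, 0.0039, 0], "turn": 0}, {"xyz": [-0.0008, 0.0039, 0], "turn": 0}, {"xyz": [-0.0008, 0.0039, 0], "turn": 0}]'

```text
clock: 4.85
tcp_pos: [0.5086, -0.082, 0.2154]
orientation: [1.979, 2.44, -0.002]
contact_force: [-3.8, -0.7, 10.3]
grip_width: 0.0428
```

```bash
python3 - <<'E'
from bench import readout, grab_frame, camera_model
import cv2
im=grab_frame("side"); cv2.imwrite("pics/s4.png",cv2.resize(im[190:310,220:360,::-1],None,fx=5,fy=5,interpolation=cv2.INTER_CUBIC))
print(readout.get_obs()["tcp_pos"])
E
```

```text
[ 0.50843856 -0.08109281  0.21537723]
```

View pics/s4.png

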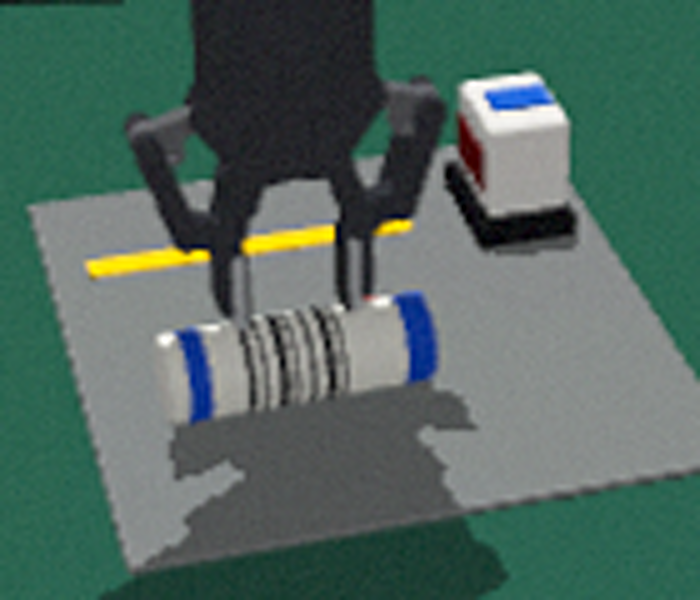

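The cartridge rolled about 13 mm under a 26 mm stroke; its red mark turned away and it stayed parallel. I lift, step back and stroke again.

apply_moves --deltas '[{"xyz": [0, 0, 0.005], "turn": 0}, {"xyz": [0.0016, -0.0078, 0.003], "turn": 0}, {"xyz": [0.0016, -0.0078, 0], "turn": 0}, {"xyz": [0, 0, -0.005], "turn": 0}, {"xyz": [0, 0, -0.003], "turn": 0}, {"xyz": [0, 0, 0], "turn": 0}, {"xyz": [-0.0004, 0.002, 0], "turn": 0}, {"xyz": [-0.0008, 0.0039, 0], "turn": 0}, {"xyz": [-0.0008, 0.0039, 0], "turn": 0}, {"xyz": [-0.0008, 0.0039, 0], "turn": 0}, {"xyz": [-0.0008, 0.0039, 0], "turn": 0}, {"xyz": [-0.0008, 0.0039, 0], "turn": 0}]'

```text
clock: 5.9
tcp_pos: [0.5075, -0.0762, 0.2153]
orientation: [-1.98, -2.439, 0.003]
contact_force: [-3.9, -1.2, 16.3]
grip_width: 0.043
```

apply_moves --deltas '[{"xyz": [-0.0008, 0.0039, 0], "turn": 0}, {"xyz": [-0.0008, 0.0039, 0], "turn": 0}, {"xyz": [-0.0004, 0.002, 0], "turn": 0}, {"xyz": [0, 0, 0], "turn": 0}]'

```text
clock: 6.23
tcp_pos: [0.5052, -0.066, 0.2153]
orientation: [-1.979, -2.439, 0.003]
contact_force: [-5.4, -0.3, 17.1]
grip_width: 0.0429
```

```bash
python3 - <<'E'
from bench import readout, grab_frame, camera_model
from h import uv
import cv2
im=grab_frame("side"); cv2.imwrite("pics/s5.png",cv2.resize(im[190:310,220:360,::-1],None,fx=5,fy=5,interpolation=cv2.INTER_CUBIC))
p=readout.get_obs()["tcp_pos"];print(p,uv(p))
E
```

```text
[ 0.50525519 -0.0661725   0.21530397] [-0.00548389 -0.10726956]
```

View pics/s5.png

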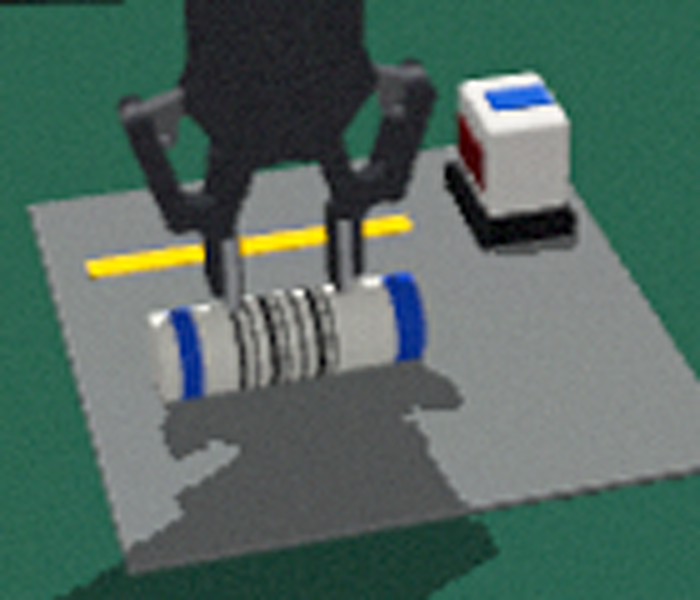

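Rolled about 15 mm more. Tip v is -0.107 and the cartridge is at about -0.114. I continue with longer strokes and a touch less pressure.

apply_moves --deltas '[{"xyz": [0, 0, 0.005], "turn": 0}, {"xyz": [0.0018, -0.0086, 0.003], "turn": 0}, {"xyz": [0.0018, -0.0086, 0], "turn": 0}, {"xyz": [0, 0, -0.005], "turn": 0}, {"xyz": [0, 0, -0.0026], "turn": 0}, {"xyz": [0, 0, 0], "turn": 0}, {"xyz": [-0.0004, 0.002, 0], "turn": 0}, {"xyz": [-0.0008, 0.0039, 0], "turn": 0}, {"xyz": [-0.0008, 0.0039, 0], "turn": 0}, {"xyz": [-0.0008, 0.0039, 0], "turn": 0}, {"xyz": [-0.0008, 0.0039, 0], "turn": 0}, {"xyz": [-0.0008, 0.0039, 0], "turn": 0}]'

```text
clock: 7.28
tcp_pos: [0.5044, -0.0616, 0.2154]
orientation: [-1.979, -2.439, 0.003]
contact_force: [-3.9, -1.3, 12.3]
grip_width: 0.0426
```

apply_moves --deltas '[{"xyz": [-0.0008, 0.0039, 0], "turn": 0}, {"xyz": [-0.0008, 0.0039, 0], "turn": 0}, {"xyz": [-0.0008, 0.0039, 0], "turn": 0}, {"xyz": [-0.0004, 0.002, 0], "turn": 0}, {"xyz": [0, 0, 0], "turn": 0}]'

```text
clock: 7.7
tcp_pos: [0.5012, -0.0476, 0.2154]
orientation: [-1.977, -2.439, 0.003]
contact_force: [-5.5, -0.5, 13.1]
grip_width: 0.043
```

```bash
cat > look.py <<'E'
from bench import readout, grab_frame, camera_model
from h import uv
import cv2,sys
p=readout.get_obs()["tcp_pos"];print(p,uv(p))
im=grab_frame("side"); cv2.imwrite(f"pics/{sys.argv[1]}.png",cv2.resize(im[190:310,220:360,::-1],None,fx=5,fy=5,interpolation=cv2.INTER_CUBIC))
E
python3 look.py s6
```

```text
[ 0.50124677 -0.04755067  0.21536423] [-0.00565567 -0.08822197]
```

View pics/s6.png

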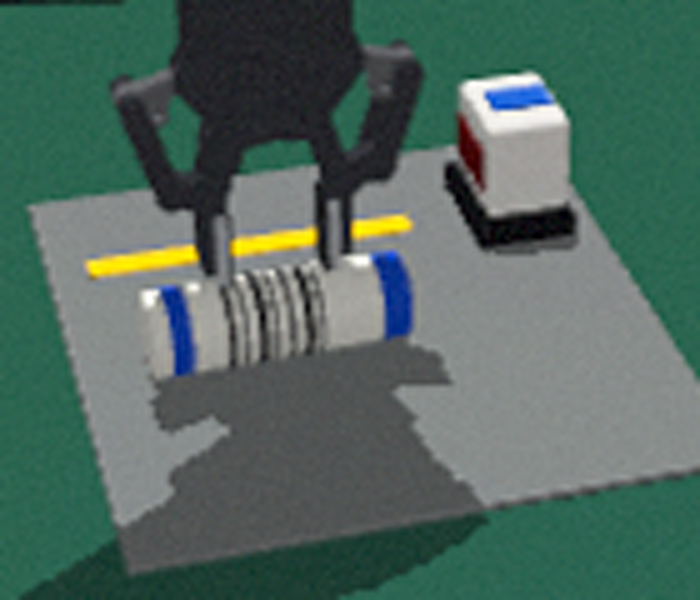

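Steady at about 18 mm per stroke and still parallel. Next, two strokes.

apply_moves --deltas '[{"xyz": [0, 0, 0.005], "turn": 0}, {"xyz": [0.0019, -0.0093, 0.003], "turn": 0}, {"xyz": [0.0019, -0.0093, 0], "turn": 0}, {"xyz": [0, 0, -0.005], "turn": 0}, {"xyz": [0, 0, -0.003], "turn": 0}, {"xyz": [0, 0, 0], "turn": 0}, {"xyz": [-0.0004, 0.002, 0], "turn": 0}, {"xyz": [-0.0008, 0.0039, 0], "turn": 0}, {"xyz": [-0.0008, 0.0039, 0], "turn": 0}, {"xyz": [-0.0008, 0.0039, 0], "turn": 0}, {"xyz": [-0.0008, 0.0039, 0], "turn": 0}, {"xyz": [-0.0008, 0.0039, 0], "turn": 0}]'

```text
clock: 8.75
tcp_pos: [0.5009, -0.0445, 0.2155]
orientation: [-1.978, -2.44, 0.002]
contact_force: [-2.8, -0.5, 5.6]
grip_width: 0.0423
```

apply_moves --deltas '[{"xyz": [-0.0008, 0.0039, 0], "turn": 0}, {"xyz": [-0.0008, 0.0039, 0], "turn": 0}, {"xyz": [-0.0008, 0.0039, 0], "turn": 0}, {"xyz": [-0.0004, 0.002, 0], "turn": 0}, {"xyz": [0, 0, 0], "turn": 0}]'

```text
clock: 9.17
tcp_pos: [0.4978, -0.0304, 0.2155]
orientation: [-1.976, -2.44, 0.003]
contact_force: [-4.5, -0.6, 7.7]
grip_width: 0.0428
```

```bash
python3 look.py s7
```

```text
[ 0.49775438 -0.03038016  0.21547069] [-0.00561462 -0.07069994]
```

apply_moves --deltas '[{"xyz": [0, 0, 0.005], "turn": 0}, {"xyz": [0.0019, -0.0093, 0.003], "turn": 0}, {"xyz": [0.0019, -0.0093, 0], "turn": 0}, {"xyz": [0, 0, -0.005], "turn": 0}, {"xyz": [0, 0, -0.003], "turn": 0}, {"xyz": [0, 0, 0], "turn": 0}, {"xyz": [-0.0004, 0.002, 0], "turn": 0}, {"xyz": [-0.0008, 0.0039, 0], "turn": 0}, {"xyz": [-0.0008, 0.0039, 0], "turn": 0}, {"xyz": [-0.0008, 0.0039, 0], "turn": 0}, {"xyz": [-0.0008, 0.0039, 0], "turn": 0}, {"xyz": [-0.0008, 0.0039, 0], "turn": 0}]'

```text
clock: 10.22
tcp_pos: [0.4976, -0.0279, 0.2155]
orientation: [-1.978, -2.44, 0.002]
contact_force: [-3.9, -1.7, 5.7]
grip_width: 0.0429
```

apply_moves --deltas '[{"xyz": [-0.0008, 0.0039, 0], "turn": 0}, {"xyz": [-0.0008, 0.0039, 0], "turn": 0}, {"xyz": [-0.0008, 0.0039, 0], "turn": 0}, {"xyz": [-0.0004, 0.002, 0], "turn": 0}, {"xyz": [0, 0, 0], "turn": 0}]'

```text
clock: 10.63
tcp_pos: [0.4944, -0.0138, 0.2155]
orientation: [-1.976, -2.441, 0.002]
contact_force: [-3.5, -1.8, 6.8]
grip_width: 0.0433
```

```bash
python3 look.py s8
```

```text
[ 0.4944455  -0.01382978  0.21547631] [-0.00551886 -0.05382231]
```

View pics/s8.png

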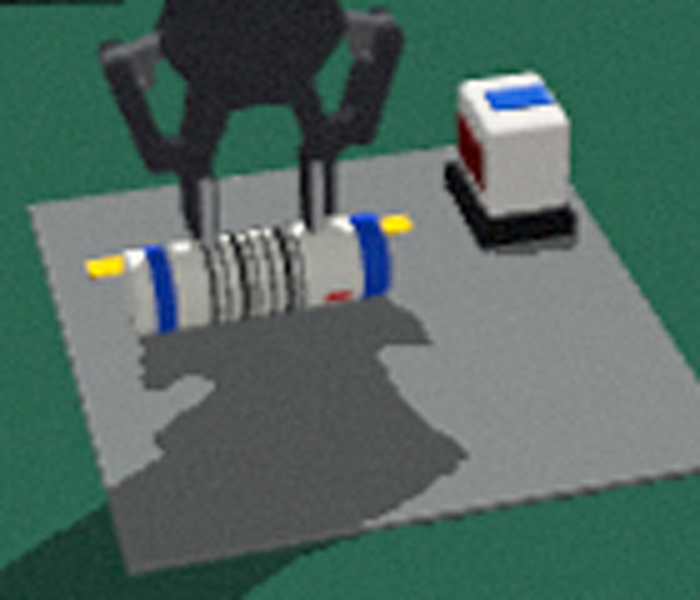

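```bash
cat > fitv.py <<'E'
from h import *
from math import *
def hull(u,v,y=yaw):
  X=[]
  for s in(-.06,.06):
    for q in np.linspace(0,6.28,60):
      e=np.array([cos(y),sin(y)]);n=np.array([-sin(y),cos(y)])
      c=O+u*np.array([cos(yaw),sin(yaw)])+v*np.array([-sin(yaw),cos(yaw)])
      w=c+s*e+.02*cos(q)*n
      X.append([w[0],w[1],.024+.02*sin(q)])
  return np.array(X)
if __name__=="__main__":
  import cv2,sys
  im=cv2.imread(f"pics/{sys.argv[1]}.png")
  for v,col in zip(map(float,sys.argv[2:]),[(0,0,255),(0,255,255),(255,0,255)]):
    p=((proj("side",hull(-.0053,v))-[220,190]+.5)*5-.5).astype(np.float32)
    h=cv2.convexHull(p).astype(np.int32);cv2.polylines(im,[h],True,col,1)
  cv2.imwrite(f"pics/{sys.argv[1]}o.png",im)
E
python3 fitv.py s8 -.060 -.067
```

```text
(no output)
```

View pics/s8o.png

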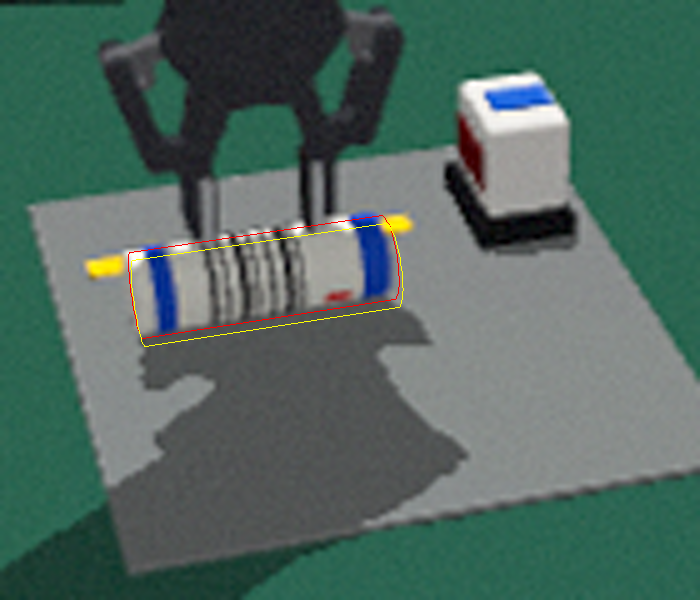

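The overlay puts the cartridge at v ≈ -0.058 (red, -0.060, fits slightly low), still parallel. The tip is only about 4 mm ahead, so I step back 14 mm and stroke 40 mm.

apply_moves --deltas '[{"xyz": [0, 0, 0.005], "turn": 0}, {"xyz": [0.0014, -0.0069, 0.003], "turn": 0}, {"xyz": [0.0014, -0.0069, 0], "turn": 0}, {"xyz": [0, 0, -0.005], "turn": 0}, {"xyz": [0, 0, -0.003], "turn": 0}, {"xyz": [0, 0, 0], "turn": 0}, {"xyz": [-0.0004, 0.002, 0], "turn": 0}, {"xyz": [-0.0008, 0.0039, 0], "turn": 0}, {"xyz": [-0.0008, 0.0039, 0], "turn": 0}, {"xyz": [-0.0008, 0.0039, 0], "turn": 0}, {"xyz": [-0.0008, 0.0039, 0], "turn": 0}, {"xyz": [-0.0008, 0.0039, 0], "turn": 0}]'

```text
clock: 11.68
tcp_pos: [0.4933, -0.0065, 0.2154]
orientation: [-1.978, -2.44, 0.001]
contact_force: [-2.1, -1.0, 8.0]
grip_width: 0.0432
```

apply_moves --deltas '[{"xyz": [-0.0008, 0.0039, 0], "turn": 0}, {"xyz": [-0.0008, 0.0039, 0], "turn": 0}, {"xyz": [-0.0008, 0.0039, 0], "turn": 0}, {"xyz": [-0.0006, 0.003, 0], "turn": 0}, {"xyz": [0, 0, 0], "turn": 0}]'

```text
clock: 12.1
tcp_pos: [0.4898, 0.0087, 0.2154]
orientation: [-1.976, -2.44, 0.002]
contact_force: [-3.3, -1.2, 8.5]
grip_width: 0.0429
```

```bash
python3 look.py s9; python3 fitv.py s9 -.036 -.040
```

```text
[0.48984769 0.00867408 0.21539692] [-0.00548529 -0.03085358]
```

View pics/s9o.png

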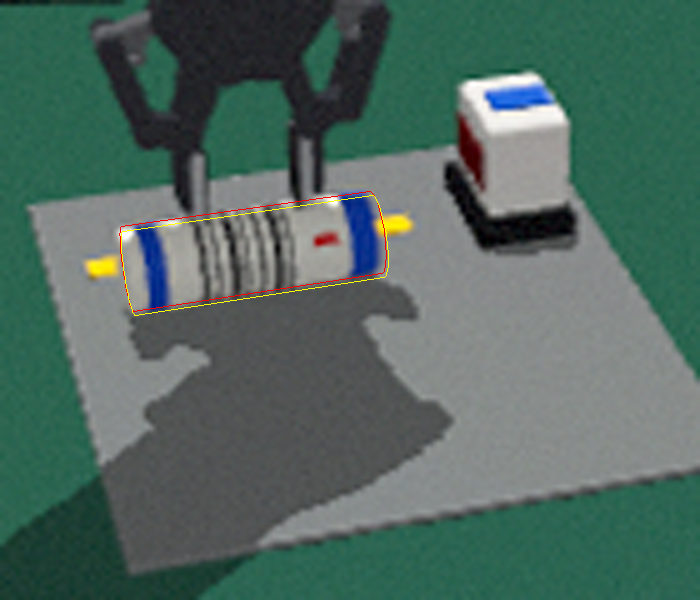

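The cartridge is at about -0.037. One more 40 mm stroke, then I lift to measure properly.

apply_moves --deltas '[{"xyz": [0, 0, 0.005], "turn": 0}, {"xyz": [0.0016, -0.0078, 0.003], "turn": 0}, {"xyz": [0.0016, -0.0078, 0], "turn": 0}, {"xyz": [0, 0, -0.005], "turn": 0}, {"xyz": [0, 0, -0.003], "turn": 0}, {"xyz": [0, 0, 0], "turn": 0}, {"xyz": [-0.0004, 0.002, 0], "turn": 0}, {"xyz": [-0.0008, 0.0039, 0], "turn": 0}, {"xyz": [-0.0008, 0.0039, 0], "turn": 0}, {"xyz": [-0.0008, 0.0039, 0], "turn": 0}, {"xyz": [-0.0008, 0.0039, 0], "turn": 0}, {"xyz": [-0.0008, 0.0039, 0], "turn": 0}]'

```text
clock: 13.15
tcp_pos: [0.4892, 0.0135, 0.2154]
orientation: [-1.979, -2.439, 0.002]
contact_force: [-3.8, -0.9, 13.2]
grip_width: 0.0426
```

apply_moves --deltas '[{"xyz": [-0.0008, 0.0039, 0], "turn": 0}, {"xyz": [-0.0008, 0.0039, 0], "turn": 0}, {"xyz": [-0.0008, 0.0039, 0], "turn": 0}, {"xyz": [-0.0006, 0.003, 0], "turn": 0}, {"xyz": [0, 0, 0], "turn": 0}, {"xyz": [0, 0, 0.005], "turn": 0}, {"xyz": [0, 0, 0.007], "turn": 0}, {"xyz": [0.004, -0.02, 0.004], "turn": 0}, {"xyz": [0.004, -0.02, 0], "turn": 0}, {"xyz": [0, 0, 0], "turn": 0}, {"xyz": [0, 0, 0], "turn": 0}]'

```text
clock: 14.07
tcp_pos: [0.4947, -0.0131, 0.2312]
orientation: [1.982, 2.437, 0.0]
contact_force: [0.1, -0.2, 0.9]
grip_width: 0.0429
```

```bash
python3 look.py s10; python3 fitv.py s10 -.015 -.020; python3 - <<'E'
from bench import *
import cv2,pickle
c=camera_model("wrist");im=grab_frame("wrist");cv2.imwrite("pics/w10.png",im[:,:,::-1]);pickle.dump(c,open("w10.pkl","wb"))
E
```

```text
[ 0.4947282  -0.01308873  0.23123892] [-0.00509257 -0.05315347]
```

View pics/s10o.png

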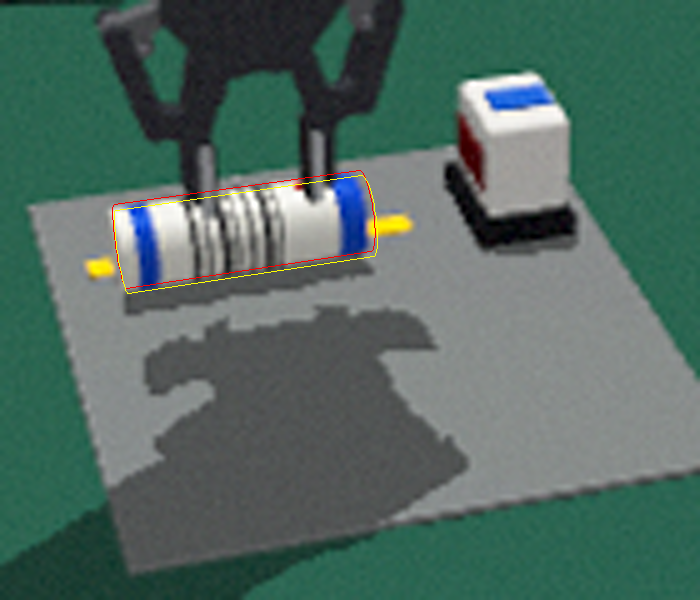

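View pics/w10.png

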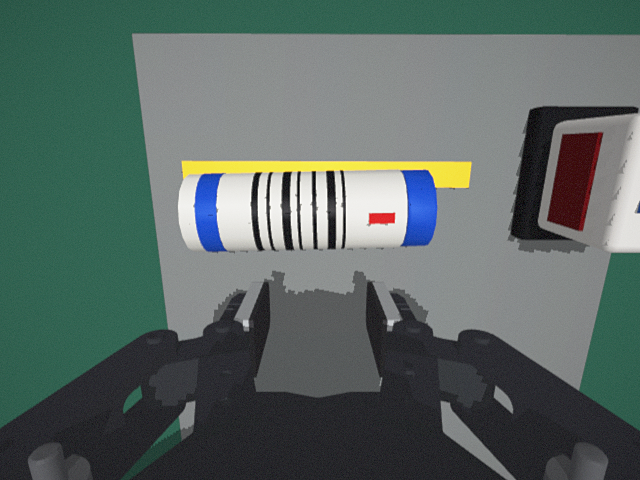

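In the wrist view the line spans rows 161-188 (cols 182-471), and the cartridge spans cols 179-437, rows 170-250, slightly yawed. I fit both.

```bash
cat > wf.py <<'E'
import pickle,sys
from fitv import *
from scipy.optimize import least_squares
def fit(c,poly,line):
    a,b=[ray("",p,.004,c) for p in line];m=(a+b)/2
    ly=np.arctan2(b[1]-a[1],b[0]-a[0])
    print("line",uv(m),ly,np.hypot(*(b-a)[:2]))
    P=np.array(poly,float);A=np.linspace(0,2*np.pi,24,endpoint=False);D=np.c_[np.cos(A),np.sin(A)]
    f=lambda q:(proj("",hull(*q),c)@D.T).max(0)-(P@D.T).max(0)
    s=least_squares(f,[0,-.015,yaw]);print("cart",s.x,np.abs(s.fun).max());print("rel v",s.x[1]-uv(m)[1],"u",s.x[0]-uv(m)[0],"yaw",s.x[2]-ly)
E
python3 - <<'E'
from wf import *
c=pickle.load(open("w10.pkl","rb"))
fit(c,[(179,205),(182,180),(192,174),(410,169),(430,172),(437,205),(434,240),(425,245),(220,250),(190,249),(181,230)],[(182,174.5),(471,175)])
E
```

```text
line [-0.0008393 -0.0017425] 0.20400563026648472 0.161426160070928
cart [-0.01030494 -0.01851736  0.22298251] 3.3629128774130095
rel v -0.016774855098663024 u -0.00946563310113624 yaw 0.018976874894338774
```

17 mm to go, so a 34 mm stroke starting about 9 mm behind the top.

apply_moves --deltas '[{"xyz": [-0.0026, 0.0127, 0], "turn": 0}, {"xyz": [-0.0026, 0.0127, 0], "turn": 0}, {"xyz": [0, 0, -0.008], "turn": 0}, {"xyz": [0, 0, -0.005], "turn": 0}, {"xyz": [0, 0, -0.003], "turn": 0}, {"xyz": [0, 0, 0], "turn": 0}, {"xyz": [-0.0004, 0.002, 0], "turn": 0}, {"xyz": [-0.0008, 0.0039, 0], "turn": 0}, {"xyz": [-0.0008, 0.0039, 0], "turn": 0}, {"xyz": [-0.0008, 0.0039, 0], "turn": 0}, {"xyz": [-0.0008, 0.0039, 0], "turn": 0}, {"xyz": [-0.0008, 0.0039, 0], "turn": 0}]'

```text
clock: 15.17
tcp_pos: [0.4846, 0.0342, 0.2153]
orientation: [-1.98, -2.439, 0.004]
contact_force: [-5.3, -1.9, 13.8]
grip_width: 0.0427
```

apply_moves --deltas '[{"xyz": [-0.0008, 0.0039, 0], "turn": 0}, {"xyz": [-0.0008, 0.0039, 0], "turn": 0}, {"xyz": [-0.0006, 0.0029, 0], "turn": 0}, {"xyz": [-0.0002, 0.001, 0], "turn": 0}, {"xyz": [0, 0, 0], "turn": 0}, {"xyz": [0, 0, 0], "turn": 0}, {"xyz": [0, 0, 0.005], "turn": 0}, {"xyz": [0, 0, 0.007], "turn": 0}, {"xyz": [0.004, -0.02, 0.004], "turn": 0}, {"xyz": [0.004, -0.02, 0], "turn": 0}, {"xyz": [0, 0, 0], "turn": 0}, {"xyz": [0, 0, 0], "turn": 0}]'

```text
clock: 16.17
tcp_pos: [0.4908, 0.0051, 0.2313]
orientation: [1.983, 2.436, -0.0]
contact_force: [-0.6, 0.2, -0.3]
grip_width: 0.0425
```

```bash
python3 look.py s11; python3 fitv.py s11 0 -.004; python3 - <<'E'
from bench import *
import cv2,pickle
c=camera_model("wrist");im=grab_frame("wrist");cv2.imwrite("pics/w11.png",im[:,:,::-1]);pickle.dump(c,open("w11.pkl","wb"))
E
```

```text
[0.49083782 0.00512592 0.23126402] [-0.00523083 -0.0345285 ]
```

View pics/s11o.png

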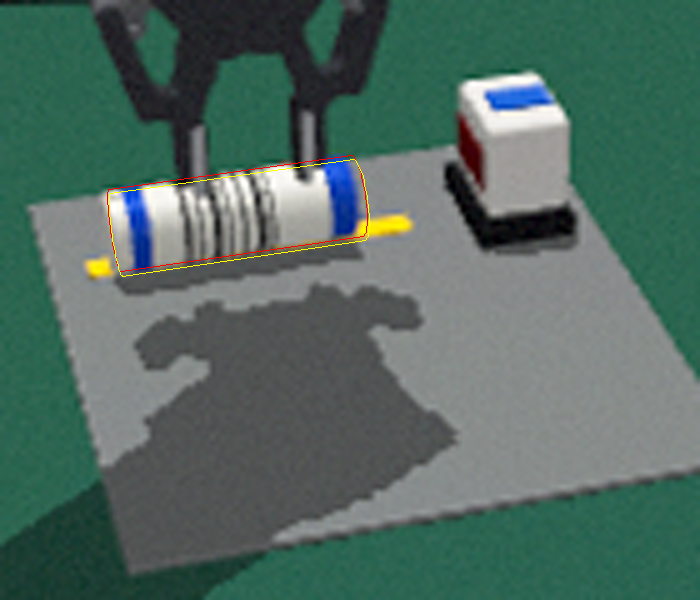

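View pics/w11.png

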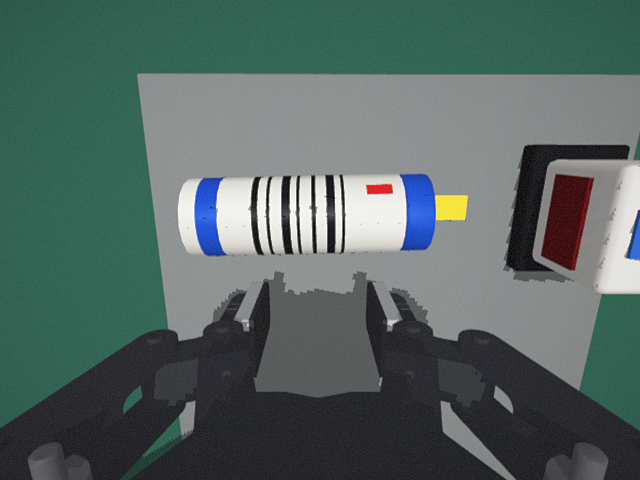

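```bash
python3 - <<'E'
from wf import *
c=pickle.load(open("w11.pkl","rb"))
e=ray("",(467,207.5),.004,c);print("line end uv",uv(e))
a=proj("",[e-.16*np.array([np.cos(.204),np.sin(.204),0])],c)[0]
fit(c,[(178,210),(180,186),(190,179),(410,174),(428,176),(435,210),(432,243),(423,249),(220,255),(190,254),(180,235)],[a,(467,207.5)])
E
```

```text
line end uv [ 0.07965146 -0.00139218]
line [-0.0003485  -0.00147218] 0.20400000000000143 0.15999999999999853
cart [-0.01120472 -0.0020302   0.22582701] 3.4306440053378537
rel v -0.0005580227573616764 u -0.010856219944475285 yaw 0.02182701357598557
```

The cartridge lies 0.6 mm from the line's centre line, -11 mm lengthwise, yaw 0.02 rad, all well inside tolerance. I leave it, shut the gripper and go above the large button.

apply_moves --deltas '[{"xyz": [0, 0, 0.02], "turn": 0}, {"xyz": [0, -0.005, 0.025], "turn": 0}, {"xyz": [0.002, -0.02, 0.02], "turn": 0}, {"xyz": [0.0025, -0.0322, 0], "turn": 0}, {"xyz": [0.0025, -0.0322, 0], "turn": 0}, {"xyz": [0.0025, -0.0322, 0], "turn": 0}, {"xyz": [0.0025, -0.0322, 0], "turn": 0}, {"xyz": [0.0025, -0.0322, 0], "turn": 0}, {"xyz": [0.0025, -0.0322, 0], "turn": 0}, {"xyz": [0.0025, -0.0322, 0], "turn": 0}, {"xyz": [0.0025, -0.0322, 0], "turn": 0}, {"xyz": [0.0025, -0.032, 0], "turn": 0}]' --claw 1

```text
clock: 17.27
tcp_pos: [0.5154, -0.3084, 0.2961]
orientation: [-1.977, -2.441, -0.001]
contact_force: [0.8, 0.1, -0.8]
grip_width: 0.0003
```

apply_moves --deltas '[{"xyz": [0, 0, 0], "turn": 0}, {"xyz": [0, 0, 0], "turn": 0}, {"xyz": [0, 0, 0], "turn": 0}, {"xyz": [0, 0, 0], "turn": 0}]'

```text
clock: 17.6
tcp_pos: [0.5155, -0.3058, 0.2961]
orientation: [-1.975, -2.442, -0.001]
contact_force: [-0.2, 0.1, -0.0]
grip_width: -0.0001
```

```bash
python3 - <<'E'
from bench import *
import cv2,pickle
print(readout.get_obs()["tcp_pos"])
c=camera_model("wrist");im=grab_frame("wrist");cv2.imwrite("pics/w12.png",im[:,:,::-1]);pickle.dump(c,open("w12.pkl","wb"))
im=grab_frame("side");cv2.imwrite("pics/s12.png",cv2.resize(im[150:400,220:400,::-1],None,fx=2.4,fy=2.4,interpolation=cv2.INTER_CUBIC))
from h import *
for z in(.022,):print(proj("",[.5155,-.3095,z],c))
E
```

```text
[ 0.51553917 -0.30580072  0.29613236]
[[317.30636055 244.9507747 ]]
```

View pics/w12.png

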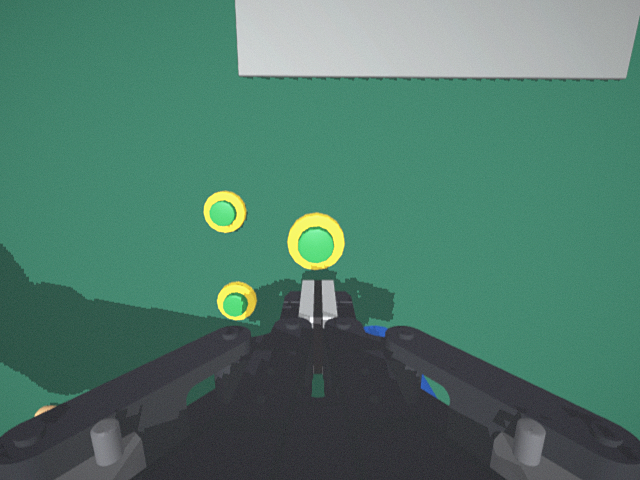

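View pics/s12.png

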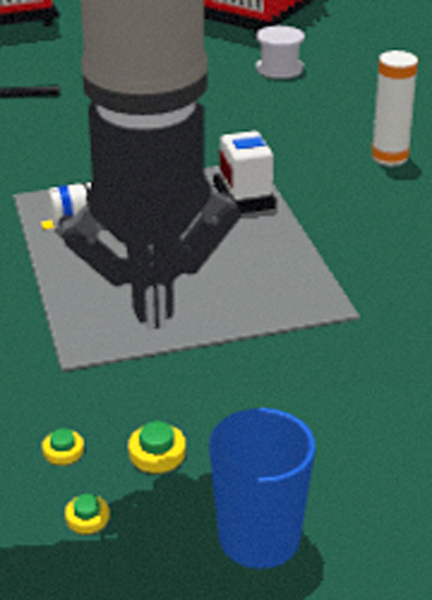

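The wrist view shows the large button's top at (316,245), against a predicted (317,245), so the position is confirmed. The smaller ones are at (223,212) and (235,303), clear of the tips. The cup stays about 24 mm clear of the gripper. I correct y by -4 mm and descend.

apply_moves --deltas '[{"xyz": [0, -0.002, -0.01], "turn": 0}, {"xyz": [0, -0.002, -0.02], "turn": 0}, {"xyz": [0, 0, -0.025], "turn": 0}, {"xyz": [0, 0, -0.02], "turn": 0}, {"xyz": [0, 0, -0.01], "turn": 0}, {"xyz": [0, 0, -0.005], "turn": 0}, {"xyz": [0, 0, 0], "turn": 0}, {"xyz": [0, 0, 0], "turn": 0}]'

```text
clock: 18.37
tcp_pos: [0.5155, -0.3118, 0.2067]
orientation: [1.978, 2.44, 0.001]
contact_force: [-0.2, -0.3, -0.2]
grip_width: -0.0
```

apply_moves --deltas '[{"xyz": [0, 0, -0.003], "turn": 0}, {"xyz": [0, 0, -0.003], "turn": 0}, {"xyz": [0, 0, -0.003], "turn": 0}, {"xyz": [0, 0, -0.002], "turn": 0}, {"xyz": [0, 0, 0], "turn": 0}, {"xyz": [0, 0, 0], "turn": 0}]'

```text
clock: 18.87
tcp_pos: [0.5151, -0.312, 0.1954]
orientation: [1.979, 2.44, -0.0]
contact_force: [-0.7, 0.6, 1.7]
grip_width: -0.0004
```

apply_moves --deltas '[{"xyz": [0, 0, -0.002], "turn": 0}, {"xyz": [0, 0, -0.001], "turn": 0}, {"xyz": [0, 0, 0], "turn": 0}, {"xyz": [0, 0, 0], "turn": 0}]'

```text
clock: 19.2
tcp_pos: [0.5152, -0.3121, 0.1924]
orientation: [1.979, 2.44, -0.0]
contact_force: [-0.5, 0.5, 3.5]
grip_width: 0.0001
```

Button contact. I press on toward the stop.

apply_moves --deltas '[{"xyz": [0, 0, -0.002], "turn": 0}, {"xyz": [0, 0, -0.001], "turn": 0}, {"xyz": [0, 0, 0], "turn": 0}, {"xyz": [0, 0, 0], "turn": 0}]'

```text
clock: 19.53
tcp_pos: [0.5152, -0.3121, 0.1895]
orientation: [1.979, 2.44, -0.0]
contact_force: [-0.8, 0.6, 6.1]
grip_width: 0.0002
```

apply_moves --deltas '[{"xyz": [0, 0, -0.001], "turn": 0}, {"xyz": [0, 0, 0], "turn": 0}, {"xyz": [0, 0, 0], "turn": 0}]'

```text
clock: 19.78
tcp_pos: [0.5153, -0.312, 0.1894]
orientation: [1.979, 2.439, -0.001]
contact_force: [-4.1, 0.9, 13.4]
grip_width: 0.0002
```

The button is at its stop: 0.1895 m, with the force rising to 13 N while z stays fixed. I release and rise.

apply_moves --deltas '[{"xyz": [0, 0, 0.004], "turn": 0}, {"xyz": [0, 0, 0.01], "turn": 0}, {"xyz": [0, 0, 0.02], "turn": 0}, {"xyz": [0, 0, 0.03], "turn": 0}, {"xyz": [0, 0, 0.03], "turn": 0}, {"xyz": [0, 0, 0.03], "turn": 0}, {"xyz": [-0.01, -0.03, 0.02], "turn": 0}, {"xyz": [-0.01, -0.03, 0], "turn": 0}, {"xyz": [-0.01, -0.03, 0], "turn": 0}, {"xyz": [0, 0, 0], "turn": 0}, {"xyz": [0, 0, 0], "turn": 0}, {"xyz": [0, 0, 0], "turn": 0}]'

```text
clock: 20.78
tcp_pos: [0.485, -0.4013, 0.3319]
orientation: [-1.978, -2.439, -0.001]
contact_force: [0.7, -0.2, -0.3]
grip_width: -0.0
```

```bash
python3 - <<'E'
from bench import *
import cv2
im=grab_frame("scene");cv2.imwrite("pics/f1.png",cv2.resize(im[180:340,170:410,::-1],None,fx=3.2,fy=3.2,interpolation=cv2.INTER_CUBIC))
im=grab_frame("side");cv2.imwrite("pics/f2.png",im[:,:,::-1])
E
```

```text
(no output)
```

View pics/f1.png

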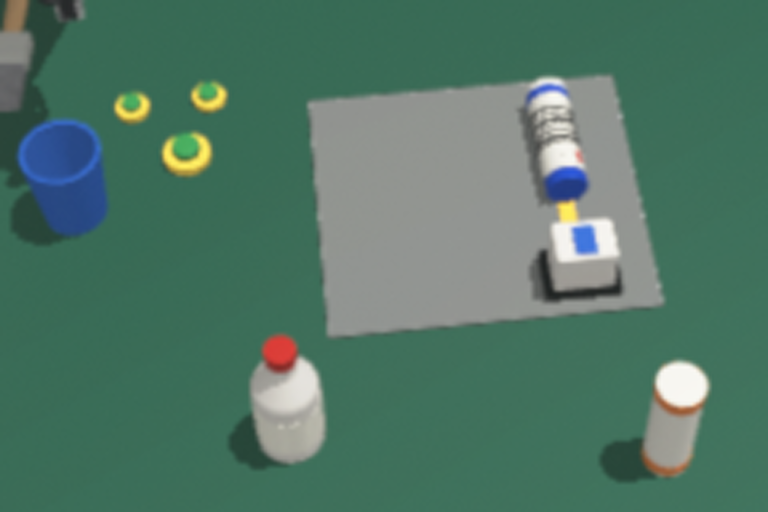

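View pics/f2.png

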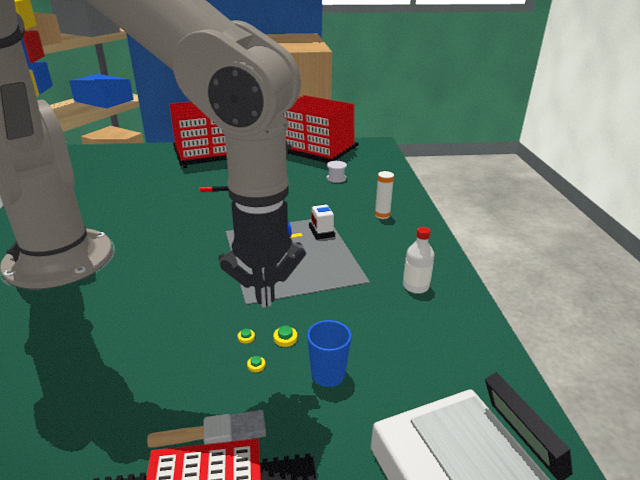

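The scene view shows the cartridge on the line (crop 555,138) with the line's end below it at (568,212). The button is up again at (187,147). The cup, bottle and spare are in place, and the arm is clear.

```bash
python3 -c "
from bench import r
print(r.hand_in())"
```

```text
the job is handed in; nothing more can be done
None
```

The blue-banded cartridge is logged: I rolled it about 142 mm onto the yellow line and then pressed and released the largest green button. The job was handed in at about 21 s of the 64 s allowed; no verdict comes back.

- **Rolling:** I used eight short fingertip strokes over the top, roughly 6 to 17 N at the readings. It was never lifted or gripped.
- **Resting place:** After letting go, the wrist camera put it 0.6 mm from the line's centre line, 11 mm off its middle lengthwise and 0.02 rad from parallel. The side camera suggested an offset of 1 to 2 mm, still within the 8 mm allowed. I did not measure it again after pressing the button; the last scene picture shows it still on the line.
- **Button:** The fingertips went down about 6 mm after first contact, then stopped while the force rose to 13 N. In the last pictures the button is up again.
- **Everything else:** The arm was clear, and the cup, bottle, spare and brush looked unmoved. The spool was not checked separately. In the final side view the arm hid the jar and most of the pen; neither was near the work.
- **Refused move:** One move call was refused because a required field was missing; nothing moved, and I sent it again.

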